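# Sort a shoe-stretching spacer into the graded rack

## Robot

A 7-joint arm with a two-finger parallel gripper is mounted at the origin on the work surface. World frame = base frame: x ahead of the robot, y to its left, z up, the work surface at z = 0. Lengths are in mm, angles in rad, forces in N, time in s.
With the tool pointing down it reaches from about 425 to 825 mm from the base axis. Payload 3.6 kg.
Tool frame: the origin (TCP) lies between the finger pads; the fingertips stand 17 mm ahead of it and the grasp point (between the pads) lies 2 mm behind it; z points along the fingers, y is the direction in which the jaws open and shut (so a half turn about z gives the same grasp; the last joint's range is limited). The gripper opens to 85 mm and grips with 20 to 120 N. Pads are 22 mm wide; open, the fingers measure 114 mm over their backs; the gripper's body (76 mm by 85 mm) begins 54 mm behind the grasp point. The pads swing forward as they close: fully open they stand 13 mm farther back than shut.
Start: joints at [-1.333, 0.615, -0.013, 1.423, 0.008, 1.103, -0.04], TCP at [170.084, 627.324, 248.297] pointing down, gripper open.
Joint ranges: [-3.12, 3.12], [-0.3, 2.06], [-1.34, 1.32], [0.26, 2.42], [-1.36, 4.5], [0.01, 1.98], [-2.84, 2.84]. Speed limits (rad/s): [2.79, 2.79, 3.14, 3.14, 3.14, 3.14, 3.14].

## Interface

Orientations are given as [roll, pitch, yaw] about the fixed x, y, z axes, in that order (R = Rz(yaw) Ry(pitch) Rx(roll)).
In Python, from bench import monitor, optics, workorder, finder gives the robot as it stands.
- The arm moves only by the shell command python3 -m pendant 'ROWS' [OPENING]. ROWS is JSON, one flat list of numbers, 6 for each row, row after row: the shift along the tool's x, y, z in cm, then the turn, a rotation vector about the tool's x, y, z in degrees. A call has 1 to 12 rows; each row shifts and turns the commanded pose from where the row before left it, along the tool's axes as they then stand; what a row does not reach is not made up. A row lasts 1/10 s, in which the tool goes at most 50 mm and 8.59 degrees, less where a joint would pass 70% of its speed; a pose out of reach is approached as far as the arm can. A call with a gripper value outside its range is refused whole. OPENING is the opening, from 0 (shut) to 1 (fully open), set as the call begins (- or left out, the last holds). The fingers move at their own pace and stop on an object; the grip force is fixed at half the most. Time passes only in rows, so rows that do not move let the fingers close. It gives the time, the measured TCP pose, the force and the opening at its end, in the units of the state.
- monitor.observe(): the state, without advancing time (a new reading comes with each control period).
- optics.capture(name): name is "side" or "top" or "wrist"; returns a dict with "pixels" (384x512x3 uint8, red, green, blue), "z_map" (384x512 float32, mm along the optical axis (not along the pixel's ray), 0 where there is no reading), "intrinsics" (3x3 intrinsics, pixels), "cam_to_world" (4x4, takes a point from camera to world coordinates). Camera axes: x right, y up, looking along -z (the intrinsics and any distortion apply to the point x, -y, -z); pixel columns grow to the right and rows downward; lengths in mm; the calibration is good to about 2 mm. A picture is of the moment at which its call begins.
- workorder.sign_off(): hands the job in, once; it reports no verdict.
Trained networks look in the newest picture that a camera, given by its name, has taken for a name from the list of things; names that differ only in an ending like _2 or _b are one class to them, and where a whole thing is asked for, a point or a joint stands for the part that bears it (a point fixed in the world has none). Each returns a list of dicts, best first, with "p" (0 to 1); they miss things now and then, are a little off and sometimes report something else, mostly with a low value. They report only what shows in the picture. A call takes as long as a camera call. They do not tell look-alikes from the thing itself.
- finder.search_frame(camera, query): "xy" ([column, row] in pixels, amid what is visible of it).
- finder.outline_of(camera, query): "pixels" (384x512 bool, what is visible of it) and "xy" ([column, row] in pixels, amid what is visible of it).
The state is a dict: "t": time; "q": joint angles; "qd": joint speeds; "joint_torque": joint torques, N m; "ee_pos": TCP position; "tcp_rot": TCP orientation; "ft_force": force on the tool from outside, world axes, zero at the start; "torque": the same for the moment, N m; "width": finger opening in mm.
Only numpy, scipy, OpenCV 4.12 (cv2) and the standard library are available. Lean on these libraries where they do the work, as an engineer would, in place of code of your own. Each camera call takes 0.05 s, during which the arm holds its last target. There are 200 camera calls.

## Task

Take the spacer that hangs in the red-ended bay of the stand and find its place in the wooden graded rack: press its blade lightly on the narrowest slot first, then try the wider slots, gently and without forcing or dropping it. Leave it upright and fully home, resting on the bottom of the narrowest slot that takes it, and let go; leave the other two spacers, the blue glue bottle and the hammer as they are.

Things in the scene. Friction and masses are not known exactly. Their poses are not given: they have to be found in the camera images.
- rack: Pale wooden block on a springy rubber pad (gives straight down about 1 mm per 4 N, 7 mm in all; else fixed), 154 (x) x 74 (y) x 46 mm tall, five slots in a row along x. Origin: centre of its underside, z up. Slots are cut straight down from the top, 21 mm (widest) to 41 mm deep (narrowest), 54 mm long along y, ends closed, lips square; widths 6, 10, 14, 18, 22 mm (along x) at x = -60, -38, -12, +18, +52 mm.
- slot1 (a point): Centre of the mouth of slot 1, 6 mm wide, on the rack's top face, 46 mm above the table; axes as the rack. The narrowest: too tight for every spacer. Whichever the spacer, fully home in its right slot its grip centre is 81 mm above the table; in any wider slot it ends at least 5 mm higher.
- slot2 (a point): Centre of the mouth of slot 2, 10 mm wide, on the rack's top face, 46 mm above the table; axes as the rack. Each spacer has 1.6 mm of play across its own slot; the next narrower slot is 2.4 mm too tight for it. The blade's thickness goes along the rack's x.
- slot3 (a point): Centre of the mouth of slot 3, 14 mm wide, on the rack's top face, 46 mm above the table; axes as the rack. Never press a spacer on the rack with more than 30 N.
- slot4 (a point): Centre of the mouth of slot 4, 18 mm wide, on the rack's top face, 46 mm above the table; axes as the rack. 
- slot5 (a point): Centre of the mouth of slot 5, 22 mm wide, on the rack's top face, 46 mm above the table; axes as the rack. The widest: too loose for every spacer.
- red_bay (a point): Middle of the bay beside the red upright of the fixed stand, at the 75 mm level on which the spacer's grip rests, within 3 mm of this point, its thickness along this x. Stand: base 70 x 300 x 12 mm, four uprights 44 (x) x 36 (y) mm, 75 mm tall, in a row along y, three grey and the +y end one red; bays between are 48 mm wide, 84 mm apart.
- grip_a (a point): Centre of the dark wooden grip (24 x, 64 y, 30 mm tall) of one of three look-alike T-shaped spacers hanging in the stand by their grips' ends, shuffled each start. Blade centred below the grip: aluminium, square foot, 44 mm wide (y); thickness (x, 8 to 17 mm) and length (46 to 56 mm) unmarked, differ. About 0.12 kg. z up; the grip's 64 mm sides are free for fingers from above.
- grip_b (a point): Centre of the dark wooden grip (24 x, 64 y, 30 mm tall) of one of three look-alike T-shaped spacers hanging in the stand by their grips' ends, shuffled each start. Blade centred below the grip: aluminium, square foot, 44 mm wide (y); thickness (x, 8 to 17 mm) and length (46 to 56 mm) unmarked, differ. About 0.12 kg. z up; the grip's 64 mm sides are free for fingers from above.
- grip_c (a point): Centre of the dark wooden grip (24 x, 64 y, 30 mm tall) of one of three look-alike T-shaped spacers hanging in the stand by their grips' ends, shuffled each start. Blade centred below the grip: aluminium, square foot, 44 mm wide (y); thickness (x, 8 to 17 mm) and length (46 to 56 mm) unmarked, differ. About 0.12 kg. z up; the grip's 64 mm sides are free for fingers from above.
- glue: Blue plastic glue bottle, 60 mm across, 140 mm tall, standing; origin at the centre of its foot. Leave alone.
- hammer: Small hammer lying on the bench; origin under its middle. Leave alone.
Things that resemble listed ones, but are neither listed nor needed, are in the scene too. What is shaped like the part that bears grip_b but green is not meant. Leave any green look-alike of the part that bears rack alone.

How it is judged (in metres and radians):
On the way, in this order (a step that is already met when the one before it is completed fails the run):
1. the spacer's blade is pressed lightly on the mouth of the narrowest slot (((contact force between spacer_a and rack above 1 N and x of grip_a in the frame of rack between -0.068 and -0.052 m and y of grip_a in the frame of rack between -0.015 and 0.015 m and z of grip_a in the frame of rack above 0.102 m) or (contact force between spacer_b and rack above 1 N and x of grip_b in the frame of rack between -0.068 and -0.052 m and y of grip_b in the frame of rack between -0.015 and 0.015 m and z of grip_b in the frame of rack above 0.102 m) or (contact force between spacer_c and rack above 1 N and x of grip_c in the frame of rack between -0.068 and -0.052 m and y of grip_c in the frame of rack between -0.015 and 0.015 m and z of grip_c in the frame of rack above 0.102 m))), for 0.1 s.
2. the spacer stands fully home in the narrowest slot that takes it (((x of grip_a in the frame of rack between -0.046 and 0.026 m and y of grip_a in the frame of rack between -0.009 and 0.009 m and z of grip_a in the frame of rack between 0.078 and 0.0835 m and angle between grip_a's own z axis and vertical below 0.08 rad and distance of each of grip_b, grip_c from where it was at the start of the episode below 0.012 m and horizontal distance between each of grip_a, grip_b, grip_c and red_bay above 0.05 m) or (x of grip_b in the frame of rack between -0.046 and 0.026 m and y of grip_b in the frame of rack between -0.009 and 0.009 m and z of grip_b in the frame of rack between 0.078 and 0.0835 m and angle between grip_b's own z axis and vertical below 0.08 rad and distance of each of grip_a, grip_c from where it was at the start of the episode below 0.012 m and horizontal distance between each of grip_a, grip_b, grip_c and red_bay above 0.05 m) or (x of grip_c in the frame of rack between -0.046 and 0.026 m and y of grip_c in the frame of rack between -0.009 and 0.009 m and z of grip_c in the frame of rack between 0.078 and 0.0835 m and angle between grip_c's own z axis and vertical below 0.08 rad and distance of each of grip_a, grip_b from where it was at the start of the episode below 0.012 m and horizontal distance between each of grip_a, grip_b, grip_c and red_bay above 0.05 m))), for 0.2 s.
At the end, for the whole second after the job is handed in: The red-bay spacer stands in the narrowest slot that takes it: grip centre 78 to 83.5 mm above the table (possible only there), within 9 mm of the slot's middle lengthwise, within 0.08 rad of upright, at rest, released; the red bay is empty and the other spacers are within 12 mm of their start (((x of grip_a in the frame of rack between -0.046 and 0.026 m and y of grip_a in the frame of rack between -0.009 and 0.009 m and z of grip_a in the frame of rack between 0.078 and 0.0835 m and angle between grip_a's own z axis and vertical below 0.08 rad and distance of each of grip_b, grip_c from where it was at the start of the episode below 0.012 m and horizontal distance between each of grip_a, grip_b, grip_c and red_bay above 0.05 m and linear speed of spacer_a below 0.01 m/s and contact force between spacer_a and the fingers below 0.1 N) or (x of grip_b in the frame of rack between -0.046 and 0.026 m and y of grip_b in the frame of rack between -0.009 and 0.009 m and z of grip_b in the frame of rack between 0.078 and 0.0835 m and angle between grip_b's own z axis and vertical below 0.08 rad and distance of each of grip_a, grip_c from where it was at the start of the episode below 0.012 m and horizontal distance between each of grip_a, grip_b, grip_c and red_bay above 0.05 m and linear speed of spacer_b below 0.01 m/s and contact force between spacer_b and the fingers below 0.1 N) or (x of grip_c in the frame of rack between -0.046 and 0.026 m and y of grip_c in the frame of rack between -0.009 and 0.009 m and z of grip_c in the frame of rack between 0.078 and 0.0835 m and angle between grip_c's own z axis and vertical below 0.08 rad and distance of each of grip_a, grip_b from where it was at the start of the episode below 0.012 m and horizontal distance between each of grip_a, grip_b, grip_c and red_bay above 0.05 m and linear speed of spacer_c below 0.01 m/s and contact force between spacer_c and the fingers below 0.1 N))); the robot touches nothing.
It fails at once if the spacer is pressed or dropped on the rack with more than 30 N (contact force between any of spacer_a, spacer_b, spacer_c and rack above 30 N).
It fails at once if the glue bottle or the hammer is disturbed (distance of any of glue, hammer from where it was at the start of the episode above 0.015 m).
It fails at once if the bottle is tipped (angle between glue's own z axis and vertical above 0.3 rad).
It also fails if it takes over 51 s, if anything falls off the work surface, if the arm or the gripper's body presses on something with over 40 N, if the wrist force passes 120 N, or if a joint passes its speed limit or range.

## Working session

There is one attempt and no reset: what is moved stays moved. The work goes in short steps, Python scripts to look and compute and a shell command to move; the robot and the scene stay as the last step left them, time stands still between calls to the robot, and variables do not carry over. Pictures are saved under pics/ and viewed, about 8 in all and at most 12, crops included, and the job is handed in when it is done.

```bash
ls; mkdir -p pics; cat > h.py <<'E'
import numpy as np, cv2
from bench import monitor, optics, workorder, finder
def cloud(c):
    z=c["z_map"].astype(float);K=c["intrinsics"];T=c["cam_to_world"]
    v,u=np.mgrid[:z.shape[0],:z.shape[1]]
    P=np.stack([(u-K[0,2])*z/K[0,0],-(v-K[1,2])*z/K[1,1],-z],-1)
    W=P@T[:3,:3].T+T[:3,3]; W[z==0]=np.nan
    return W
def save(c,n,s=1.0):
    cv2.imwrite(f"pics/{n}.png",cv2.resize(c["pixels"][:,:,::-1],None,fx=s,fy=s))
E
python3 - <<'E'
from h import *
s=monitor.observe();print(s)
ims=[]
for n in ("top","side"):
    c=optics.capture(n);ims.append(c["pixels"]);W=cloud(c);np.save(f"{n}.npy",W)
    cv2.imwrite(f"pics/{n}.png",cv2.resize(c["pixels"][:,:,::-1],(800,600)))
    for q in ("rack","grip_a","glue","hammer","red_bay"):
        for d in finder.outline_of(n,q):
            m=d["pixels"];p=W[m]; print(n,q,round(d["p"],2),np.round(d["xy"]),np.round(np.nanmedian(p,0)),np.round(np.nanmin(p,0)),np.round(np.nanmax(p,0)))
E
```

```text
pics
{'t': 0.0, 'q': array([-1.33249198,  0.61591093, -0.0126481 ,  1.42492238,  0.00809922,
        1.1034447 , -0.04042455]), 'qd': array([-0.0014664 ,  0.00020747, -0.00057959,  0.00011297,  0.00019535,
        0.00010807, -0.00035809]), 'joint_torque': array([ 5.34355706e-06, -4.69207120e+01,  2.59018214e-01, -1.71033132e+01,
        9.94031900e-03,  9.63552244e-03,  4.69208373e-06]), 'ee_pos': array([169.89819914, 626.63171046, 247.13563742]), 'tcp_rot': array([-3.13895726e+00,  2.08579846e-05,  2.87685605e+00]), 'ft_force': array([ 0.46690376, -0.17754407,  0.447721  ]), 'torque': array([-0.00743129,  0.04576978, -0.01837437]), 'width': 86.02786848588326}
top rack 0.85 [332. 264.] [ 347. -197.   44.] [ 299. -280.    0.] [ 396. -117.   51.]
top rack 0.64 [320. 191.] [ 565. -160.   43.] [ 512. -254.    0.] [631. -78.  52.]
top grip_a 0.84 [180. 239.] [408. 234. 103.] [378. 223.  21.] [438. 250. 109.]
top grip_a 0.82 [184. 214.] [488. 225. 103.] [459. 213.  10.] [522. 262. 110.]
top grip_a 0.77 [189. 186.] [575. 214. 103.] [543. 202.  23.] [607. 232. 109.]
top grip_a 0.74 [226. 21
[... 428 characters left out ...]
9.] [ 293. -370.   -2.] [ 437. -117.   47.]
side rack 0.77 [301. 193.] [ 549. -146.   38.] [ 509. -253.   -1.] [668. -80.  48.]
side grip_a 0.96 [253. 236.] [491. 111.  57.] [464.  43.  -1.] [554. 136.  82.]
side grip_a 0.86 [238. 266.] [407. 239.  93.] [374. 115.  -4.] [551. 259. 106.]
side grip_a 0.83 [190. 230.] [573. 221.  95.] [523.  96.  -2.] [764. 239. 106.]
side grip_a 0.57 [207. 244.] [490. 232.  95.] [442. 105.  -1.] [655. 241. 106.]
side glue 0.66 [211. 184.] [745.  11.  69.] [ 730. -886. -425.] [1803.   30.  141.]
side hammer 0.6 [272. 180.] [ 711. -204.   20.] [ 665. -400.   -1.] [ 767. -142.   28.]
side red_bay 0.64 [225. 285.] [434. 245.  27.] [339. 184.  -3.] [711. 277.  78.]
```

View pics/top.png

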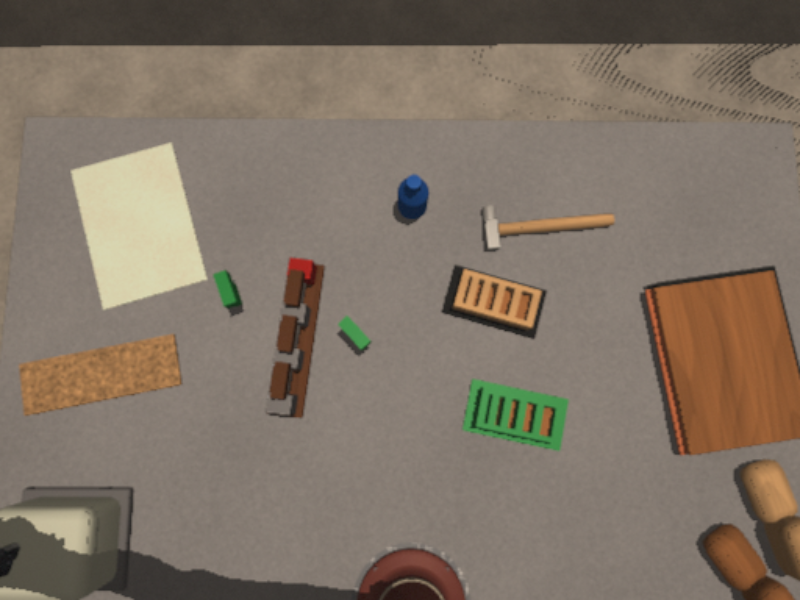

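View pics/side.png

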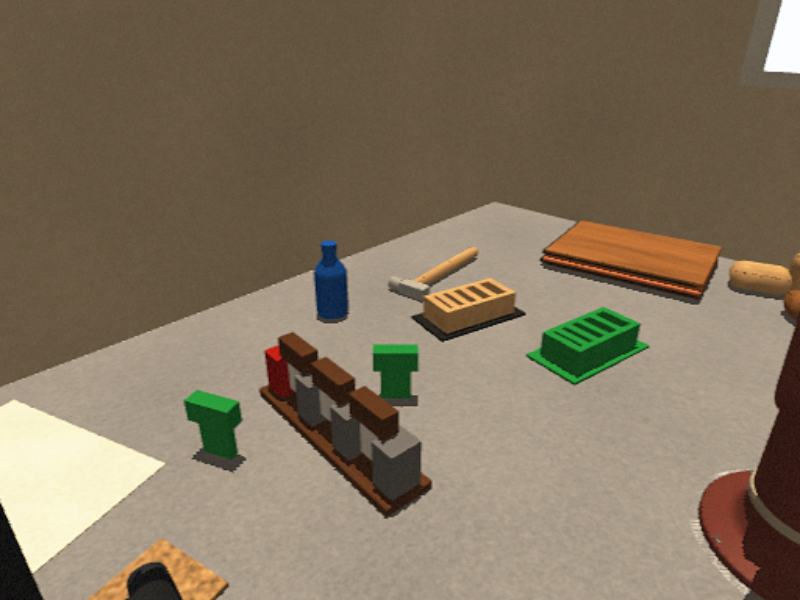

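The top view shows the stand at about column 295, with its red end up at row 268. The wooden rack is at (497, 300) with its narrow slot on the left, and the green copies are at (515, 413), (227, 290) and (355, 333). The target spacer is near world (575, 214). Next I'll fit the geometry.

```bash
python3 - <<'E'
from h import *
W=np.load("top.npy")
def fit(lo,hi,zl,zh,name):
    m=(W[...,0]>lo[0])&(W[...,0]<hi[0])&(W[...,1]>lo[1])&(W[...,1]<hi[1])&(W[...,2]>zl)&(W[...,2]<zh)
    p=W[m]; r=cv2.minAreaRect(p[:,:2].astype(np.float32)); print(name,m.sum(),np.round(r,1) if 0 else r,'z',np.median(p[:,2]))
fit((500,-260),(640,-70),40,56,"rack")
fit((540,195),(612,240),98,112,"red grip")
fit((455,205),(527,250),98,112,"mid grip")
fit((370,215),(440,260),98,112,"low grip")
fit((330,170),(650,300),6,18,"base")
c=optics.capture("wrist"); print(c["cam_to_world"])
s=monitor.observe();print(s["ee_pos"])
from scipy.spatial.transform import Rotation as R
print(R.from_euler("xyz",s["tcp_rot"]).as_matrix())
E
```

```text
rack 877 ((566.6626586914062, -161.55130004882812), (154.5381622314453, 74.65699768066406), 74.33135986328125) z 44.89947356220591
red grip 201 ((575.2687377929688, 217.72769165039062), (24.35201072692871, 63.703548431396484), 82.93152618408203) z 103.93150635232132
mid grip 209 ((492.2046203613281, 227.62478637695312), (24.525447845458984, 63.98817443847656), 82.79667663574219) z 104.04609055302103
low grip 210 ((408.30303955078125, 237.55052185058594), (24.611867904663086, 62.3602409362793), 83.48405456542969) z 104.18120421671131
base 805 ((489.50775146484375, 246.07040405273438), (116.48907470703125, 304.637939453125), 85.46112060546875) z 11.086991970104236
[[ 2.61777863e-01 -9.16425489e-01 -3.02715500e-01  9.25291876e+01]
 [ 9.65127741e-01  2.48857286e-01  8.12311141e-02  6.48518521e+02]
 [ 8.90694397e-04 -3.13423634e-01  9.49612991e-01  3.74785332e+02]
 [ 0.00000000e+00  0.00000000e+00  0.00000000e+00  1.00000000e+00]]
[170.08327593 627.33297743 248.34317968]
[[-9.65160084e-01  2.61660106e-01 -4.83814417e-06]
 [ 2.61660106e-01  9.65160084e-01  8.80766607e-06]
 [ 6.97419848e-06  7.23485841e-06 -1.00000000e+00]]
```

```bash
python3 -m pendant '[-4.15,-2.41,0,0,0,0,-4.15,-2.41,0,0,0,0,-4.15,-2.41,0,0,0,0,-4.15,-2.41,0,0,0,0,-4.15,-2.41,0,0,0,0,-4.15,-2.41,0,0,0,0,-4.15,-2.41,0,0,0,0,-4.15,-2.41,0,0,0,0,-4.15,-2.41,0,0,0,0,-4.15,-2.41,0,0,0,0,-4.15,-2.41,0,0,0,0,-4.15,-2.41,0,0,0,-8.3]' 1; python3 -m pendant '[0,0,2,0,0,0,0,0,1,0,0,0,0,0,0,0,0,0,0,0,0,0,0,0]'
cat >> h.py <<'E'
from scipy.spatial.transform import Rotation as R
def go(x,y,ang,z=None):
    "shift (cm) in tool axes and tool-z turn (deg) needed to reach x,y with tool y along ang deg (mod 180)"
    s=monitor.observe();M=R.from_euler("xyz",s["tcp_rot"]).as_matrix();p=s["ee_pos"]
    d=M.T@(np.array([x,y,p[2] if z is None else z])-p)/10
    a=np.degrees(np.arctan2(M[1,1],M[0,1])); t=-((ang-a+90)%180-90)
    print("pos",np.round(p,1),"yang",round(a,2),"tilt",np.round(M[:2,2],4),"shift",np.round(d,3),"turn",round(t,2),"F",np.round(s["ft_force"],1),"w",round(s["width"],1))
E
python3 - <<'E'
from h import *
go(575.3,217.7,83.2)
c=optics.capture("wrist");W=cloud(c);save(c,"w1",1.2)
m=(W[...,2]>97)&(W[...,2]<112)&(abs(W[...,0]-575)<42)&(abs(W[...,1]-217)<25)
print(m.sum(),cv2.minAreaRect(W[m][:,:2].astype(np.float32)),np.median(W[m][:,2]))
E
```

```text
t: 1.85
ee_pos: [576.2, 216.7, 248.6]
tcp_rot: [3.141, 0.001, 3.026]
ft_force: [0.7, 0.3, 0.0]
width: 85.3
t: 2.25
ee_pos: [574.0, 220.1, 218.5]
tcp_rot: [3.141, -0.001, 3.025]
ft_force: [0.2, 0.6, 0.6]
width: 85.4
pos [574.  220.1 218.5] yang 83.32 tilt [-0.0008  0.001 ] shift [-0.157 -0.22  -0.   ] turn 0.12 F [0.2 0.6 0.6] w 85.4
1738 ((574.407470703125, 215.3382568359375), (23.930038452148438, 63.90497589111328), 83.23725891113281) 105.83509458252998
```

View pics/w1.png

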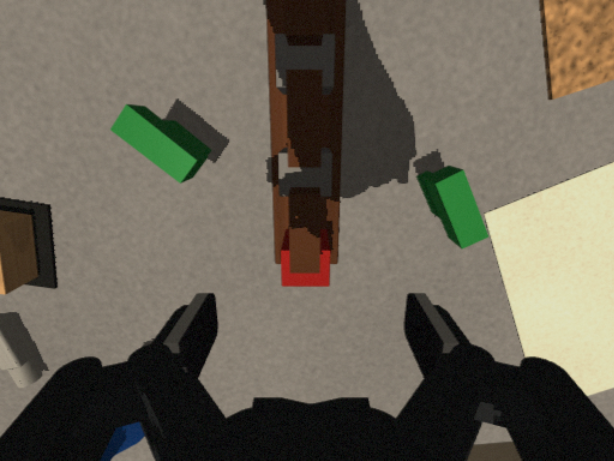

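The wrist view shows the fingers straddling the target spacer: the grip is at about (305, 250), over the red upright at (306, 268), with both green look-alikes well clear. I'll descend and grip.

```bash
python3 -m pendant '[-0.1,-0.35,0,0,0,0,0,0,3,0,0,0,0,0,3,0,0,0,0,0,3,0,0,0,0,0,2.5,0,0,0,0,0,1.5,0,0,0,0,0,0,0,0,0,0,0,0,0,0,0]'; python3 -c "
from h import *
go(574.8,216.5,83.2,88)"
```

```text
t: 3.1
ee_pos: [576.1, 214.8, 89.1]
tcp_rot: [3.141, 0.001, 3.022]
ft_force: [0.0, 0.9, 1.2]
width: 85.3
pos [576.1 214.8  89.1] yang 83.17 tilt [0.0012 0.0004] shift [0.148 0.157 0.112] turn -0.03 F [0.  0.9 1.2] w 85.3
```

```bash
python3 -m pendant '[0,0,0,0,0,0,0,0,0,0,0,0,0,0,0,0,0,0,0,0,0,0,0,0,0,0,0,0,0,0,0,0,0,0,0,0,0,0,0,0,0,0,0,0,0,0,0,0]' 0; python3 -m pendant '[0,0,-2,0,0,0,0,0,-3,0,0,0,0,0,-4,0,0,0,0,0,-4,0,0,0,0,0,0,0,0,0,0,0,0,0,0,0]'; python3 - <<'E'
from h import *
c=optics.capture("side");W=cloud(c)
save({"pixels":c["pixels"][60:300,120:420]},"s2",2.5)
c=optics.capture("wrist");save(c,"w2",1.2)
P=np.array([monitor.observe()["ee_pos"] for _ in range(3)]);print(P)
E
```

```text
t: 3.9
ee_pos: [576.0, 214.5, 88.9]
tcp_rot: [3.141, 0.001, 3.022]
ft_force: [-0.9, 0.1, 5.4]
width: 23.6
t: 4.5
ee_pos: [575.4, 214.1, 218.3]
tcp_rot: [-3.142, 0.0, 3.022]
ft_force: [-0.4, 0.0, -1.3]
width: 23.3
[[574.22144767 213.74416586 216.15492407]
 [574.22144767 213.74416586 216.15492407]
 [574.22144767 213.74416586 216.15492407]]
```

View pics/s2.png

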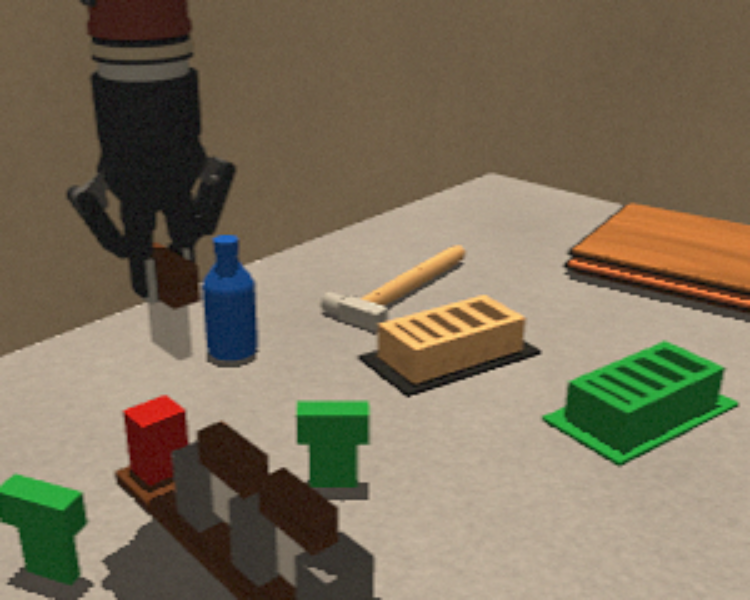

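The side view shows the spacer held level at (175, 275), blade down at (170, 330), with the red bay empty and the other two spacers still in place. Next I'll carry it to above slot 1.

```bash
python3 -m pendant '[0,-4,0,0,0,0,0,-4,0,0,0,0,0,-4,0,0,0,0,0,-4,0,0,0,0,0,-4,0,0,0,0,0,-4,0,0,0,0,0,-4,0,0,0,0,0,-2,0,0,0,0,0,-1,0,0,0,4.4,0,0,0,0,0,4.4,0,0,0,0,0,0,0,0,0,0,0,0]'; python3 - <<'E'
from h import *
go(582.9,-103.8,74.33)
c=optics.capture("wrist");W=cloud(c);save(c,"w3",1.2);np.save("w3.npy",W);np.save("w3p.npy",c["pixels"])
m=(W[...,2]>40)&(W[...,2]<54)&(abs(W[...,0]-567)<75)&(abs(W[...,1]+162)<100)
print(m.sum(),cv2.minAreaRect(W[m][:,:2].astype(np.float32)),np.median(W[m][:,2]))
E
```

```text
t: 5.8
ee_pos: [537.8, -92.9, 216.9]
tcp_rot: [-3.141, -0.003, 2.87]
ft_force: [0.5, 0.1, -0.4]
width: 23.3
pos [537.8 -92.9 216.9] yang 74.46 tilt [-0.0031  0.0006] shift [-4.634  0.158 -0.014] turn 0.13 F [ 0.5  0.1 -0.4] w 23.3
3938 ((565.7660522460938, -164.50332641601562), (153.8220977783203, 75.337646484375), 73.92681884765625) 46.677372768820504
```

View pics/w3.png

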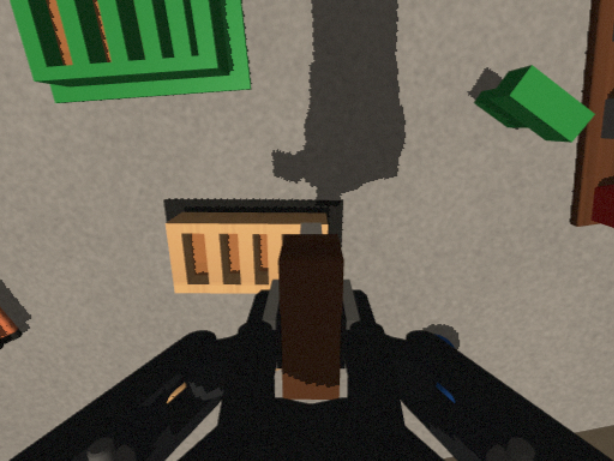

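```bash
cat > meas.py <<'E'
from h import *
def meas(W,verbose=1):
    s=monitor.observe();p=s["ee_pos"];M=R.from_euler("xyz",s["tcp_rot"]).as_matrix()
    T=(W-p)@M   # tool coordinates
    g=(abs(T[...,2]+14)<6)&(abs(T[...,0])<40)&(abs(T[...,1])<14)
    rg=cv2.minAreaRect(T[g][:,:2].astype(np.float32))
    print("grip in tool",g.sum(),rg,"z",np.median(T[g][:,2]))
    a=np.radians(74.1);D=np.array([[-np.cos(a),-np.sin(a)],[np.sin(a),-np.cos(a)]]) # rack axes rows x,y (world)
    L=(W[...,:2]-[566.2,-163])@D.T
    near=(abs(L[...,0])<90)&(abs(L[...,1])<50)
    top=near&(W[...,2]>41)&(W[...,2]<52)
    low=near&(W[...,2]<39)
    X=L[near&(W[...,2]<52)];lab=(W[near&(W[...,2]<52)][:,2]>41)
    sx=np.array([-60,-38,-12,18,52.]);sw=np.array([6,10,14,18,22.])/2
    def pred(v):
        c,s_=np.cos(v[2]),np.sin(v[2]);q=X-v[:2];x=c*q[:,0]+s_*q[:,1];y=-s_*q[:,0]+c*q[:,1]
        sg=lambda d:1/(1+np.exp(-np.clip(d/0.6,-30,30)))
        o=sg(77-abs(x))*sg(37-abs(y))
        for a_,w in zip(sx,sw): o=o*(1-sg(w-abs(x-a_))*sg(27-abs(y)))
        return o
    from scipy.optimize import minimize
    f=lambda v:np.mean((pred(v)-lab)**2)
    b=min((minimize(f,[dx,dy,t],method="Nelder-Mead",options=dict(initial_simplex=[[dx,dy,t],[dx+2,dy,t],[dx,dy+2,t],[dx,dy,t+.02]])) for dx in(-2,0,2) for dy in(-2,0,2) for t in(-.01,.01)),key=lambda r:r.fun)
    v=b.x;c=np.array([566.2,-163])+v[:2]@D;ang=74.1+np.degrees(v[2])
    print("rack",np.round(c,2),"ang",round(ang,2),"fit",b.fun,len(lab), "ztop",np.median(W[top][:,2]))
    return rg,c,ang
E
python3 - <<'E'
from meas import *
print("wrist");meas(np.load("w3.npy"))
print("top0")
try: meas(np.load("top.npy"))
except Exception as e: print(e)
E
```

```text
wrist
grip in tool 6387 ((1.3928585052490234, -0.3026161193847656), (65.22821807861328, 27.821147918701172), 1.5289372205734253) z -16.61342568508562
rack [ 566.4 -164.9] ang 74.0 fit 0.05937227878000989 8174 ztop 46.69209886752378
top0
grip in tool 0 ((0.0, 0.0), (0.0, 0.0), 0.0) z nan
rack [ 567.82 -162.2 ] ang 74.1 fit 0.049734246009702616 1861 ztop 44.96310006296778
  return _methods._mean(a, axis=axis, dtype=dtype,
  ret = ret.dtype.type(ret / rcount)
```

The wrist view shows the gripped spacer at (312, 320) and rack slots 3–5 at (262, 258), (230, 258) and (195, 258). It also shows about 46 mm still to go along tool −x. I'll move over slot 1 and lower.

```bash
python3 -m pendant '[-2.3,0,0,0,0,0,-2.3,0,0,0,0,0,0,0,3,0,0,0,0,0,3,0,0,0,0,0,2.5,0,0,0.1,0,0,0,0,0,0,0,0,0,0,0,0]'; python3 - <<'E'
from meas import *
go(582,-105.5,74.1)
c=optics.capture("wrist");save(c,"w4",1.2);W=cloud(c);np.save("w4.npy",W);meas(W)
go(582,-105.5,74.1)
c=optics.capture("side");save({"pixels":c["pixels"][130:250,230:390]},"s4",4);np.save("s4.npy",cloud(c))
E
```

```text
t: 6.55
ee_pos: [583.0, -105.5, 133.3]
tcp_rot: [3.142, -0.001, 2.868]
ft_force: [-0.2, -0.8, 0.4]
width: 23.2
pos [ 583.  -105.5  133.3] yang 74.3 tilt [-0.0006  0.0002] shift [ 0.094 -0.023  0.   ] turn 0.2 F [-0.2 -0.8  0.4] w 23.2
grip in tool 6459 ((2.136777877807617, -0.03362846374511719), (65.33141326904297, 27.99163055419922), 0.20260553061962128) z -15.916499980456699
rack [ 566.27 -164.83] ang 74.02 fit 0.0591246634898263 17992 ztop 46.72208732471941
pos [ 583.7 -105.8  134.3] yang 74.28 tilt [ 0.0019 -0.0003] shift [ 0.176 -0.019 -0.   ] turn 0.18 F [ 0.1 -0.2 -0.4] w 23.0
```

View pics/s4.png

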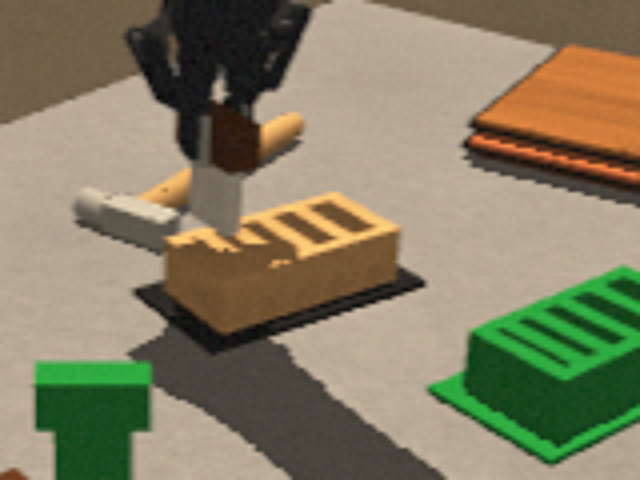

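View pics/w4.png

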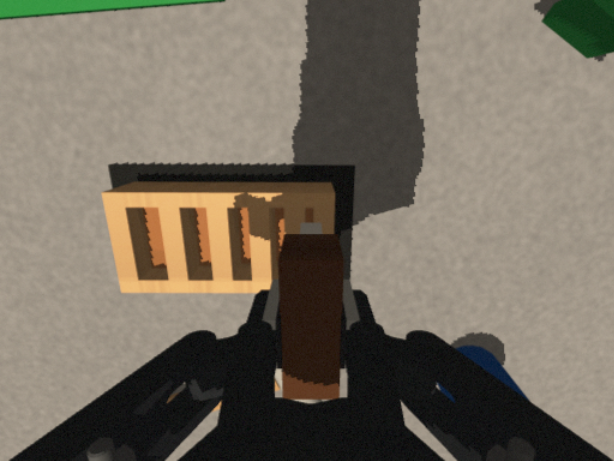

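The wrist view shows the blade's edge at (311, 228), right over slot 1 at (309, 215). Now I'll lower in small steps, watching the force.

```bash
python3 -m pendant '[0,0,0.7,0,0,0,0,0,0.6,0,0,0,0,0,0,0,0,0,0,0,0,0,0,0]'; python3 -m pendant '[0,0,0.2,0,0,0,0,0,0,0,0,0]';python3 -m pendant '[0,0,0.2,0,0,0,0,0,0,0,0,0]';python3 -m pendant '[0,0,0.15,0,0,0,0,0,0,0,0,0]'
```

```text
t: 7.05
ee_pos: [582.7, -105.9, 120.2]
tcp_rot: [-3.141, -0.0, 2.866]
ft_force: [-0.0, -0.3, -0.5]
width: 23.2
t: 7.25
ee_pos: [582.8, -105.9, 118.2]
tcp_rot: [-3.142, -0.0, 2.866]
ft_force: [0.4, 0.4, -1.4]
width: 23.4
t: 7.45
ee_pos: [582.7, -105.9, 116.1]
tcp_rot: [-3.142, -0.0, 2.866]
ft_force: [-0.1, -0.7, -0.8]
width: 23.2
t: 7.65
ee_pos: [582.7, -105.9, 114.6]
tcp_rot: [-3.142, -0.0, 2.866]
ft_force: [0.1, -0.1, -0.5]
width: 23.0
```

```bash
python3 -m pendant '[0,0,0.15,0,0,0,0,0,0,0,0,0]';python3 -m pendant '[0,0,0.15,0,0,0,0,0,0,0,0,0]';python3 -m pendant '[0,0,0.1,0,0,0,0,0,0,0,0,0]';python3 -m pendant '[0,0,0.1,0,0,0,0,0,0,0,0,0]'
```

```text
t: 7.85
ee_pos: [582.7, -105.9, 113.1]
tcp_rot: [-3.142, -0.0, 2.866]
ft_force: [0.5, 0.1, -1.0]
width: 23.2
t: 8.05
ee_pos: [582.7, -105.9, 111.6]
tcp_rot: [-3.141, -0.0, 2.866]
ft_force: [0.8, -0.2, -1.4]
width: 23.4
t: 8.25
ee_pos: [582.9, -105.9, 110.9]
tcp_rot: [-3.142, 0.0, 2.866]
ft_force: [-0.5, 0.4, 0.1]
width: 23.2
t: 8.45
ee_pos: [583.0, -105.9, 110.2]
tcp_rot: [3.142, 0.0, 2.866]
ft_force: [-1.1, 0.2, 2.7]
width: 23.1
```

Contact came at TCP z ≈ 111, which puts the grip centre at about 112. That means L ≈ 51, so slot 3. I'll press a little more firmly and hold, then lift and move 48 mm along rack x (tool −y).

```bash
python3 -m pendant '[0,0,0.08,0,0,0,0,0,0,0,0,0,0,0,0,0,0,0,0,0,0,0,0,0]'; python3 -m pendant '[0,0,-0.5,0,0,0,0,0,-0.8,0,0,0,0,-1.6,0,0,0,0,0,-1.6,0,0,0,0,0,-1.6,0,0,0,0,0,0,0,0,0,0,0,0,0,0,0,0]'; python3 - <<'E'
from meas import *
c=optics.capture("wrist");W=cloud(c);np.save("w5.npy",W);np.save("w5p.npy",c["pixels"])
rg,cc,ang=meas(W);a=np.radians(ang)
t=cc+12*np.array([np.cos(a),np.sin(a)]);print("slot3",t);go(*t,ang)
im=c["pixels"][100:330,60:360];cv2.imwrite("pics/w5.png",cv2.resize(im[:,:,::-1],None,fx=2.6,fy=2.6,interpolation=cv2.INTER_CUBIC))
E
```

```text
t: 8.85
ee_pos: [583.0, -105.9, 109.6]
tcp_rot: [3.142, 0.0, 2.866]
ft_force: [-1.1, 0.5, 5.7]
width: 23.0
t: 9.55
ee_pos: [569.3, -153.2, 121.8]
tcp_rot: [3.142, -0.001, 2.864]
ft_force: [-0.8, 0.5, -1.3]
width: 23.5
grip in tool 6381 ((1.4099845886230469, -0.04592132568359375), (65.2505111694336, 27.943771362304688), 0.36817842721939087) z -16.848507225087715
rack [ 566.43 -164.38] ang 74.08 fit 0.05896621098914439 18409 ztop 46.777992812852716
slot3 [ 569.71949057 -152.83751828]
pos [ 569.7 -151.9  121.8] yang 74.21 tilt [-0.0001  0.0009] shift [-0.023 -0.093 -0.   ] turn 0.12 F [-0.6  0.6 -1.4] w 23.1
```

View pics/w5.png

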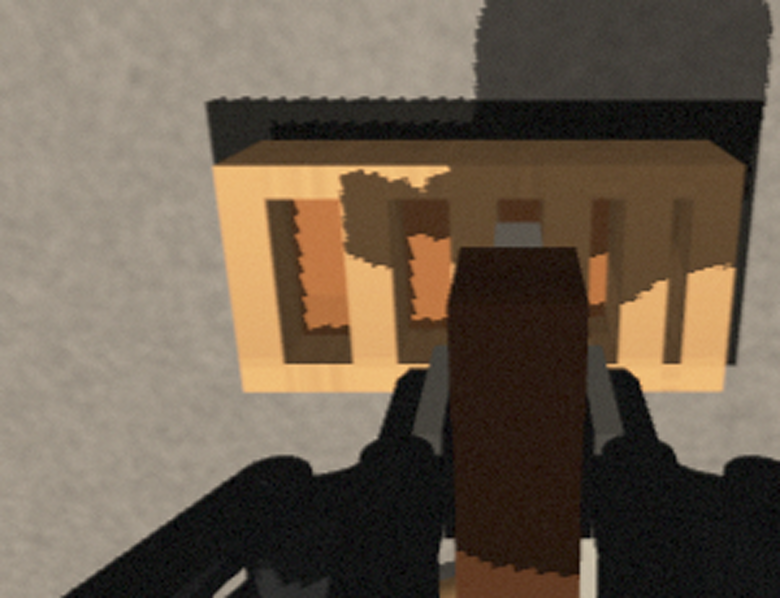

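The wrist view shows the blade edge at columns 495–541 over the third slot's mouth at 498–543, so they nearly coincide. I'll lower gently.

```bash
python3 -m pendant '[0,0.03,0.5,0,0,0,0,0,0.4,0,0,0,0,0,0,0,0,0]'; python3 -m pendant '[0,0,0.15,0,0,0,0,0,0,0,0,0]'; python3 -m pendant '[0,0,0.1,0,0,0,0,0,0,0,0,0]'; python3 -m pendant '[0,0,0.1,0,0,0,0,0,0,0,0,0]'
```

```text
t: 9.9
ee_pos: [569.4, -150.8, 112.0]
tcp_rot: [3.141, -0.002, 2.868]
ft_force: [0.5, -0.4, -1.3]
width: 23.1
t: 10.1
ee_pos: [569.8, -151.6, 111.3]
tcp_rot: [-3.142, -0.0, 2.867]
ft_force: [0.1, -0.0, -1.2]
width: 22.7
t: 10.3
ee_pos: [570.1, -151.8, 110.8]
tcp_rot: [3.142, 0.0, 2.866]
ft_force: [-0.3, -0.2, 0.5]
width: 22.9
t: 10.5
ee_pos: [570.1, -151.8, 110.0]
tcp_rot: [3.141, 0.001, 2.866]
ft_force: [-0.1, 0.9, 3.1]
width: 23.5
```

It has touched the lip. I'll search sideways under light load, +y first.

```bash
for i in 1 2 3 ; do python3 -m pendant '[0,0.05,0,0,0,0,0,0,0,0,0,0]' | grep -E "pos|force"; done
```

```text
ee_pos: [570.1, -151.7, 109.9]
ft_force: [-0.6, -0.3, 3.3]
ee_pos: [570.1, -151.6, 109.8]
ft_force: [0.3, -2.3, 3.9]
ee_pos: [570.2, -151.4, 109.7]
ft_force: [-1.0, -1.9, 4.5]
```

```bash
for i in 1 2 ; do python3 -m pendant '[0,0.05,0,0,0,0,0,0,0,0,0,0,0,0,0,0,0,0]' | grep -E "pos|force"; done; python3 -m pendant '[0,0,-0.2,0,0,0,0,0,0,0,0,0,0,0,0,0,0,0]'| grep -E "pos|force"; python3 - <<'E'
from h import *
c=optics.capture("wrist");np.save("w6.npy",cloud(c))
im=c["pixels"][150:230,180:330];cv2.imwrite("pics/w6.png",cv2.resize(im[:,:,::-1],None,fx=5.3,fy=5.3,interpolation=cv2.INTER_CUBIC))
print(monitor.observe()["ee_pos"])
E
```

```text
ee_pos: [570.7, -150.2, 109.7]
ft_force: [-1.3, -2.7, 3.6]
ee_pos: [570.9, -149.5, 109.7]
ft_force: [-1.0, -3.3, 4.5]
ee_pos: [570.3, -147.6, 110.8]
ft_force: [-0.7, 1.1, -0.0]
[ 570.28603461 -147.71771179  110.90175549]
```

View pics/w6.png

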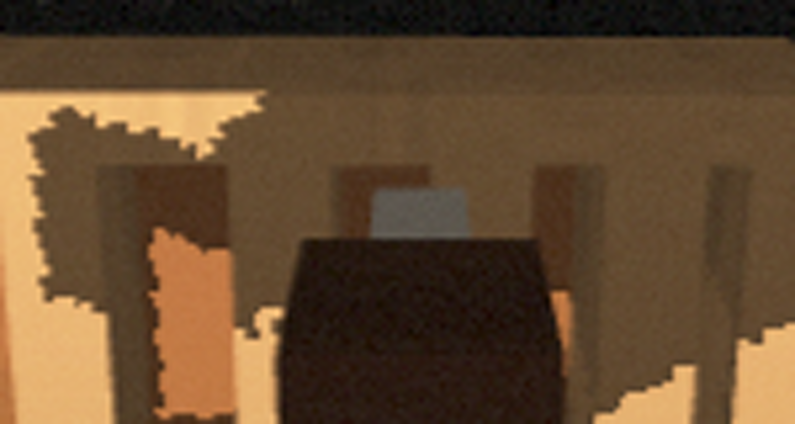

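The crop shows the blade's foot edge at columns 373–465 and slot 3's mouth at 332–430, so it is now about 5.3 mm too far in +y. Its end gap of 22 px (about 3 mm) says to shift −x by about 1.5 mm. This agrees with the wrist depth estimate of (569.4, −152.8). I'll lift, correct and try again.

```bash
python3 -m pendant '[0,0,-0.3,0,0,0,-0.15,-0.53,0,0,0,0,0,0,0,0,0,0,0,0,0,0,0,0]'; python3 - <<'E'
from h import *
go(569.4+1.4,-152.8-.4,74.05)
c=optics.capture("wrist");np.save("w7.npy",cloud(c))
im=c["pixels"][150:230,180:330];cv2.imwrite("pics/w7.png",cv2.resize(im[:,:,::-1],None,fx=5.3,fy=5.3,interpolation=cv2.INTER_CUBIC))
E
```

```text
t: 12.45
ee_pos: [570.3, -155.5, 114.4]
tcp_rot: [-3.141, -0.0, 2.865]
ft_force: [0.2, 0.9, -1.9]
width: 23.2
pos [ 570.3 -155.5  114.4] yang 74.17 tilt [-0.0004 -0.0002] shift [ 0.015  0.232 -0.   ] turn 0.12 F [ 0.2  0.9 -1.9] w 23.2
```

View pics/w7.png

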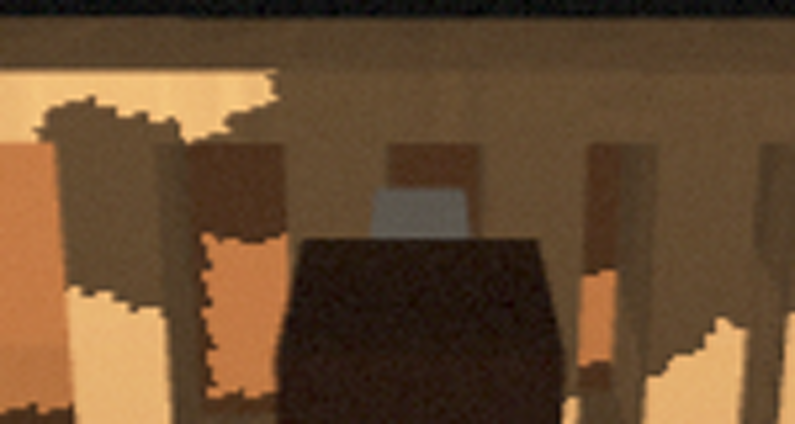

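The crop shows the foot edge centred at column 420 and slot 3 at 434, so it is about 2 mm short. The depth estimate says 2.3 mm. I'll shift +2.1 mm.

```bash
python3 -m pendant '[0,0.21,0,0,0,0,0,0,0,0,0,0,0,0,0,0,0,0]'; cat > gap.py <<'E'
from h import *
c=optics.capture("wrist");P=c["pixels"].astype(float)
# colour profiles: rack/slot row just beyond the foot (rows 178-182) and foot (rows 187-191)
for r in ((178,183),(188,192)):
    v=P[r[0]:r[1],230:285].mean(0); print(r,"R-B",(v[:,0]-v[:,2]).round().astype(int).tolist()); print("  lum",v.mean(1).round().astype(int).tolist())
go(570.8,-153.2,74.05)
E
python3 gap.py
```

```text
t: 12.8
ee_pos: [571.2, -152.5, 114.5]
tcp_rot: [3.141, -0.0, 2.867]
ft_force: [-0.5, -0.8, -0.6]
width: 23.2
(178, 183) R-B [50, 53, 53, 52, 51, 51, 51, 50, 51, 51, 50, 50, 50, 51, 51, 51, 51, 50, 48, 42, 47, 48, 50, 48, 48, 47, 49, 49, 50, 48, 48, 48, 49, 48, 48, 48, 43, 45, 49, 51, 51, 52, 51, 51, 51, 52, 51, 51, 51, 52, 49, 52, 50, 51, 51]
  lum [74, 75, 74, 75, 75, 75, 75, 76, 76, 75, 76, 75, 77, 76, 75, 76, 75, 76, 70, 62, 53, 51, 51, 51, 52, 51, 52, 50, 50, 52, 52, 53, 50, 52, 52, 52, 57, 66, 73, 76, 75, 75, 74, 74, 75, 75, 75, 74, 76, 75, 76, 73, 75, 75, 76]
(188, 192) R-B [50, 50, 50, 49, 50, 50, 50, 50, 49, 48, 50, 49, 50, 50, 50, 50, 50, 50, 47, 41, 23, 16, 14, 14, 14, 15, 14, 15, 15, 14, 15, 13, 13, 16, 16, 15, 14, 15, 39, 50, 51, 52, 49, 51, 50, 49, 50, 50, 52, 50, 50, 50, 49, 50, 50]
  lum [69, 74, 74, 75, 73, 74, 75, 74, 74, 75, 75, 74, 73, 75, 75, 73, 74, 74, 68, 64, 78, 86, 86, 86, 86, 86, 87, 87, 86, 86, 85, 85, 86, 86, 85, 85, 87, 85, 77, 75, 74, 74, 74, 74, 75, 75, 75, 74, 73, 74, 73, 75, 75, 73, 74]
pos [ 571.1 -152.7  114.5] yang 74.25 tilt [-0.0001  0.    ] shift [ 0.019 -0.057  0.   ] turn 0.2 F [ 0.4  0.1 -1.5] w 23.1
```

```bash
python3 -m pendant '[0,-0.06,0,0,0,0.1,0,0,0.2,0,0,0,0,0,0,0,0,0]'|grep -E "pos|force"; python3 -m pendant '[0,0,0.15,0,0,0,0,0,0,0,0,0]'|grep -E "pos|force"; python3 -m pendant '[0,0,0.1,0,0,0,0,0,0,0,0,0]'|grep -E "pos|force"; python3 -m pendant '[0,0,0.08,0,0,0,0,0,0,0,0,0]'|grep -E "pos|force"
```

```text
ee_pos: [570.7, -153.5, 112.2]
ft_force: [0.7, -0.3, -1.2]
ee_pos: [570.8, -153.5, 110.7]
ft_force: [-0.2, 0.1, -1.4]
ee_pos: [570.9, -153.5, 109.9]
ft_force: [-0.2, -0.0, -0.5]
ee_pos: [570.9, -153.5, 109.1]
ft_force: [0.1, -0.4, -2.2]
```

There is no force at 109, where the lip pushed back before, so it is entering. I'll continue.

```bash
for i in 1 2; do python3 -m pendant '[0,0,0.15,0,0,0,0,0,0,0,0,0]'|grep -E "pos|force"; done; python3 -m pendant '[0,0,0.2,0,0,0,0,0,0.2,0,0,0,0,0,0,0,0,0]'|grep -E "pos|force"
```

```text
ee_pos: [570.8, -153.5, 107.5]
ft_force: [-0.3, 0.8, -1.0]
ee_pos: [570.8, -153.4, 106.0]
ft_force: [0.3, 0.2, -0.5]
ee_pos: [570.7, -153.4, 101.8]
ft_force: [0.3, 0.5, -0.7]
```

```bash
python3 -m pendant '[0,0,0.3,0,0,0,0,0,0.3,0,0,0,0,0,0,0,0,0]'|grep -E "pos|force"; python3 -m pendant '[0,0,0.3,0,0,0,0,0,0.3,0,0,0,0,0,0,0,0,0]'|grep -E "pos|force";python3 -m pendant '[0,0,0.3,0,0,0,0,0,0.3,0,0,0,0,0,0,0,0,0]'|grep -E "pos|force"
```

```text
ee_pos: [570.6, -153.4, 95.6]
ft_force: [0.6, -0.4, -1.3]
ee_pos: [570.6, -153.4, 89.7]
ft_force: [-1.2, 0.8, -0.9]
ee_pos: [570.6, -153.4, 83.7]
ft_force: [-0.4, 0.2, -1.5]
```

```bash
for i in 1 2 3; do python3 -m pendant '[0,0,0.1,0,0,0,0,0,0,0,0,0]'|grep -E "pos|force"; done
```

```text
ee_pos: [570.9, -153.5, 83.1]
ft_force: [-0.3, 0.5, -1.1]
ee_pos: [570.9, -153.5, 82.2]
ft_force: [0.8, 0.2, -1.4]
ee_pos: [570.9, -153.4, 81.1]
ft_force: [-0.1, -0.1, -1.3]
```

```bash
for i in 1 2 3; do python3 -m pendant '[0,0,0.07,0,0,0,0,0,0,0,0,0]'|grep -E "pos|force"; done
```

```text
ee_pos: [570.9, -153.5, 80.4]
ft_force: [-1.3, 0.5, -1.6]
ee_pos: [571.0, -153.5, 79.9]
ft_force: [-1.2, -0.0, -1.2]
ee_pos: [571.1, -153.5, 79.4]
ft_force: [-1.4, 0.5, 1.4]
```

It reached bottom at TCP z ≈ 79.6, about 31 mm below the slot 1 contact and the depth of slot 3. I'll release and retreat.

```bash
python3 -m pendant '[0,0,0,0,0,0,0,0,0,0,0,0,0,0,0,0,0,0,0,0,0,0,0,0,0,0,0,0,0,0,0,0,0,0,0,0]' 1; python3 -m pendant '[0,0,-2,0,0,0,0,0,-3,0,0,0,0,0,-4,0,0,0,0,0,-4,0,0,0,4,0,0,0,0,0,4,0,0,0,0,0,4,0,0,0,0,0,0,0,0,0,0,0]'; python3 - <<'E'
from h import *
A=R.from_euler("z",0)
for n in("wrist","side","top"):
    c=optics.capture(n);W=cloud(c)
    m=(abs(W[...,0]-569)<50)&(abs(W[...,1]+153)<40)&(W[...,2]>85)&(W[...,2]<110)
    if m.sum(): print(n,m.sum(),cv2.minAreaRect(W[m][:,:2].astype(np.float32)),"z",np.median(W[m][:,2]))
    if n=="top":
        for lo in((540,195),(455,205),(370,215)):
            k=(W[...,0]>lo[0])&(W[...,0]<lo[0]+70)&(W[...,1]>lo[1])&(W[...,1]<lo[1]+45)&(W[...,2]>98)&(W[...,2]<112)
            print(lo,k.sum(),cv2.minAreaRect(W[k][:,:2].astype(np.float32))[0] if k.sum() else 0)
    if n=="side": cv2.imwrite("pics/s8.png",cv2.resize(c["pixels"][110:300,170:420,::-1],None,fx=3,fy=3))
E
```

```text
t: 17.15
ee_pos: [571.0, -153.5, 79.1]
tcp_rot: [-3.142, -0.0, 2.865]
ft_force: [-1.2, -0.5, 0.4]
width: 85.9
t: 17.95
ee_pos: [448.3, -118.9, 208.4]
tcp_rot: [-3.141, -0.009, 2.865]
ft_force: [0.9, -0.4, -0.1]
width: 85.3
wrist 1284 ((569.6715087890625, -152.8143310546875), (23.716909408569336, 66.34200286865234), 73.73991394042969) z 96.79369811003761
side 151 ((569.5445556640625, -153.69398498535156), (26.69737434387207, 67.72479248046875), 72.84927368164062) z 94.52011650083705
top 141 ((570.9202880859375, -149.81143188476562), (23.922435760498047, 64.3200454711914), 73.20465087890625) z 94.65100736678346
(540, 195) 0 0
(455, 205) 206 (492.22198486328125, 227.4665985107422)
(370, 215) 209 (408.3140563964844, 237.64744567871094)
```

View pics/s8.png

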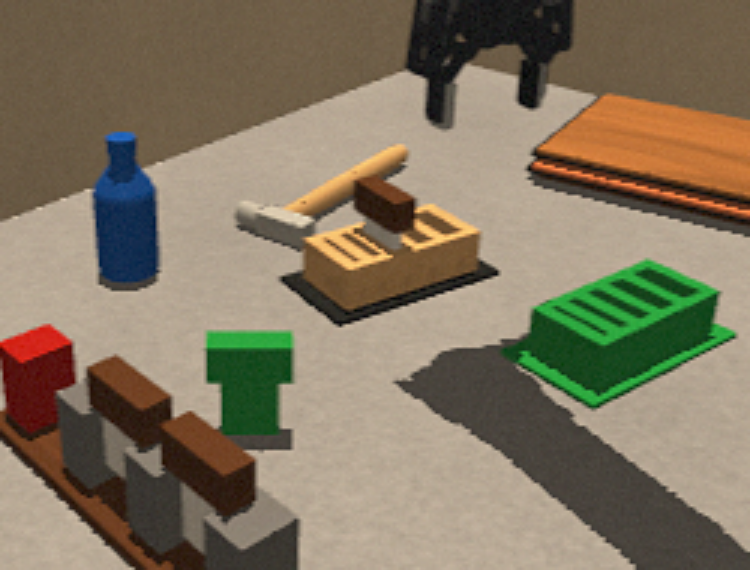

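The side view shows the spacer standing upright in the third slot at (385, 205), and the other two are unmoved. The grip top is at about 96 mm after camera bias, so the centre is at about 81 mm as required.

```bash
python3 -c "
from h import *
print(workorder.sign_off())"
```

```text
the job is handed in; nothing more can be done
None
```

I put the red-bay spacer into slot 3 (14 mm), fully home and released, and handed the job in at about 18 s of the 51 s limit.

- **Press on slot 1:** I pressed the blade lightly on slot 1, with about 6 N at most. The height at contact meant a blade about 51 mm long, which only fits home in slot 3, so I skipped slot 2.
- **Slot 3:** My first try touched the lip at about 4–6 N. I lifted, corrected the position from the wrist camera, and the blade then slid to the bottom with no resistance.
- **Final checks:**
    - The grip top is at about 96 mm, so the grip centre is at about 81 mm.
    - The grip is aligned with the slot and looks upright in the last picture.
    - The red bay is empty and the other two spacers are within 0.2 mm of where they started.
    - The glue bottle and hammer look undisturbed in the last picture, but I didn't measure them.
- **Disagreements:**
    - The cameras differed by 2–3 mm in absolute position and about 2 mm in height. I worked from offsets measured within one camera.
    - My first sideways search went the wrong way, about 4 mm across the rack top, still under light force.

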